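# Send the orange sample shuttle home past a lock of unknown state

### The job

Slide the sample shuttle with the orange post fully home, against the black rubber bumper of its track, and leave the blue-post shuttle where it is. The black lever beside the track may be locking the shuttle, and you cannot see which way is locked: push the shuttle first, before touching the lever, and if it will not move off, swing that lever over to its other end and push again.

Things in the scene. Friction and masses are not known exactly. Their poses are not given: they have to be found in the camera images.
- orange_track: fixed aluminium track, 70 (x) by 270 mm (y), bed 25 mm high; origin: centre of its underside. The shuttle runs to its +y, from the low aluminium end (y -115 mm, 41 mm high) to the dark steel end (y +115 mm, 55 mm high) with the black bumper. Its lever stands on the -x side. A twin track with a blue-post shuttle stands on the other side of the worktop; which is left or right changes.
- orange_shuttle: white carriage 76 (x) by 100 mm (y); origin: centre of its underside, 31 mm up; axes as the track's. In the track's frame its y is -60 to -55 mm at first, +60 mm home. Orange post to push, 16 mm across, at x -15, y -35 mm, 43 to 103 mm above the worktop; dish in front, top at 57 mm. Friction 2 N; stops when no longer pushed. Locked: hard stop within 12 mm of its start. Free: runs all the way.
- orange_lever_tip (a point): top of the upright black grip (14 mm across, 28 to 68 mm above the worktop) on the lever. The lever turns on an upright axis at x -55, y 0 mm of the track, grip 50 mm out on the -x side, 0.6 rad either way to hard stops: grip y -28 to +28 mm, x -96 mm at the ends. Starts near its -y end; push to +y with about 1.5 N; stays where left. One end locks, one frees: which, changes unseen.
- blue_shuttle: the other shuttle, alike but with a blue post, on the other track; same origin and axes. To be left where it is.

How it is judged:
On the way:
1. the fingers press on the orange-post shuttle (more than 1 N) while its lever is still at its starting end (contact force between the fingers and orange_shuttle above 1 N and y of orange_lever_tip in the frame of orange_track below -0.013 m), for 0.1 s.
At the end, for the whole second after the job is handed in: the orange-post shuttle is at rest within 10 mm of its bumper, and the blue-post shuttle is within 12 mm of where it stood (y of orange_shuttle in the frame of orange_track above 0.05 m and linear speed of orange_shuttle below 0.01 m/s and distance of blue_shuttle from where it was at the start of the episode below 0.012 m); the robot touches nothing.
It fails at once if the blue-post shuttle is moved more than 12 mm (distance of blue_shuttle from where it was at the start of the episode above 0.012 m).
It also fails if it takes over 40 s, if anything falls off the work surface, if the arm or the gripper's body presses on something with over 40 N, if the wrist force passes 120 N, or if a joint passes its speed limit or range.

### The arm

A 7-joint arm with a two-finger parallel gripper is mounted at the origin on a cart in front of the work surface, level with it; the furniture and walls round the work are solid. World frame = base frame: x ahead of the robot, y to its left, z up, the work surface at z = 0. Lengths are in m, angles in rad, forces in N, time in s.
With the tool pointing down it reaches from about 0.425 to 0.925 m from the base axis. Payload 6.8 kg.
Tool frame: the origin (TCP) lies midway between the tips of the shut fingers; the grasp point (between the pads) lies 19 mm behind it; z points along the fingers, y is the line along which they close (so a half turn about z gives the same grasp; the last joint's range is limited). The gripper opens to 85 mm and grips with 20 to 120 N. Pads are 22 mm wide; open, the fingers measure 114 mm over their backs; the gripper's body (76 mm by 85 mm) begins 54 mm behind the grasp point. The pads swing forward as they close: fully open they stand 13 mm farther back than shut.
Start: joints at [-1.27, 0.477, 0.022, 1.555, -0.011, 1.109, -0.083], TCP at [0.268, 0.619, 0.231] pointing down, gripper open.
Joint ranges: [-2.96, 2.96], [-0.34, 2.1], [-1.41, 1.46], [0.24, 2.44], [-1.37, 4.51], [0.17, 1.92], [-2.96, 2.96]. Speed limits (rad/s): [2.39, 2.39, 3.14, 3.14, 3.14, 3.14, 3.14].

### API

Orientations are given as a unit quaternion [w, x, y, z].
In Python, from cell import env, kinematics, monitor, cams, spot_in, mark_of gives the robot as it stands. Calls block until the motion is done:
- env.reach(position, orientation): joint-space move of the TCP to a pose.
- env.movel(position, velocity=0.15, rot=None, stop_force=None): straight line of the TCP; rot=None keeps the orientation; velocity is the mean speed in m/s. With stop_force (N) it stops when the force on the tool has changed by that much, and returns True; else False.
- env.goto_joints(angles): joint-space move.
- env.grip(opening, f_grip=None): finger opening in m; f_grip is the grip in N (None keeps the last); returns when the fingers have stopped.
- env.dwell(seconds).
- kinematics.inverse_kinematics(position, orientation): joint angles nearest the present ones, or None.
- monitor.get_state(): the state.
- cams.camera(name): name is "scene" or "top"; returns (picture, depth): 480x640x3 uint8, blue, green, red; 480x640 float32, m along the optical axis (not along the pixel's ray), 0 where there is no reading.
- cams.calibration(name): a dict with "fx", "fy", "cx", "cy" (pixels), "k1" (the pictures are not rectified: a ray, as slopes to the right and down, at radius r is drawn at 1 + k1 r^2 times it, then the intrinsics apply), "rvec" (rotation vector, rad) and "tvec" (3), from world to camera coordinates, as OpenCV has them. Camera axes: x right, y down, z forward; pixel columns grow to the right and rows downward; lengths in m; the calibration is good to about 2 mm. A picture is of the moment at which its call begins. calibration takes no time and is no camera call.
A pose or a line that the arm cannot do raises env.PlanningError and nothing moves.
- env.job_done(): hands the job in; it is judged then, once.
Trained networks look in the newest picture that a camera, given by its name, has taken for a name from the list of things; names that differ only in an ending like _2 or _b are one class to them, and where a whole thing is asked for, a point or a joint stands for the part that bears it (a point fixed in the world has none). Each returns a list of dicts, best first, with "score" (0 to 1); they miss things now and then, are a little off and sometimes report something else, mostly with a low value. They report only what shows in the picture. A call takes as long as a camera call.
- spot_in(query, camera): "at" ([x, y, z] in m, in the coordinates of the camera as it stood for that picture, good to about 4 mm: the middle of the surface that is visible of it).
- mark_of(query, camera): "at" ([x, y, z] in m, in the coordinates of the camera as it stood for that picture, good to about 4 mm: a listed point, or the origin of a listed thing).
The state is a dict: "time": time; "qpos": joint angles; "joint_velocities": joint speeds; "joint_torque": joint torques, N m; "tcp_pos": TCP position; "orientation": TCP orientation; "force": force on the tool from outside, world axes, zero at the start; "torque": the same for the moment, N m; "opening": finger opening in m; "gripper_force": force on a finger pad.
Only numpy, scipy, OpenCV 4.12 (cv2) and the standard library are available. Lean on these libraries where they do the work, as an engineer would, in place of code of your own. Each camera call takes 0.05 s, during which the arm holds its last target. There are 200 camera calls.

## Working session

There is one attempt and no reset: what is moved stays moved. The work goes in short steps, each a Python script; the robot and the scene stay as the last script left them, time stands still between calls to the robot, and variables do not carry over. Pictures are saved under pics/ and viewed, at most 10 in all, crops included, and the job is handed in when it is done.

```bash
mkdir -p pics; ls
cat > h.py <<'E'
import numpy as np, cv2
from cell import env, kinematics, monitor, cams, spot_in, mark_of
def w(at,cam):
    c=cams.calibration(cam); R=cv2.Rodrigues(np.array(c["rvec"],float))[0]
    return R.T@(np.array(at)-np.array(c["tvec"]).ravel())
def px(p,cam):
    c=cams.calibration(cam); R=cv2.Rodrigues(np.array(c["rvec"],float))[0]
    q=R@np.array(p)+np.array(c["tvec"]).ravel(); s=q[:2]/q[2]; s=s*(1+c["k1"]*(s@s))
    return np.array([c["fx"]*s[0]+c["cx"],c["fy"]*s[1]+c["cy"]]).round()
def marks(cam,names):
    for n in names:
        for r in mark_of(n,cam)[:3]:
            p=w(r["at"],cam); print(cam,n,round(r["score"],2),p.round(4),px(p,cam))
E
python3 - <<'E'
from h import *
for c in("scene","top"):
    im,d=cams.camera(c); cv2.imwrite(f"pics/{c}0.png",im)
    marks(c,["orange_track","orange_shuttle","orange_lever_tip","blue_shuttle"])
print(monitor.get_state())
E
```

```text
cell.py
pics
scene orange_track 0.67 [ 0.4572 -0.2522  0.0039] [400. 311.]
scene orange_shuttle 0.81 [ 0.459  -0.3088  0.0295] [426. 311.]
scene orange_lever_tip 0.82 [ 0.3607 -0.2733  0.069 ] [376. 303.]
scene blue_shuttle 0.62 [0.4591 0.2063 0.0304] [264. 229.]
top orange_track 0.96 [ 0.4546 -0.2528 -0.0016] [439. 218.]
top orange_shuttle 0.68 [ 0.4561 -0.3024  0.0359] [470. 214.]
top orange_lever_tip 0.62 [ 0.3601 -0.2771  0.071 ] [463. 263.]
top blue_shuttle 0.97 [0.4577 0.2025 0.0322] [208. 214.]
{'time': 0.5, 'qpos': array([-1.27012123,  0.47700611,  0.02239881,  1.55543374, -0.0114904 ,
        1.10930994, -0.08309686]), 'joint_velocities': array([-0.00063425, -0.00163785,  0.00143245,  0.00052371,  0.00117162,
       -0.00046759, -0.00010989]), 'joint_torque': array([-8.02481445e-04, -5.95815361e+01,  1.60499632e+00, -2.81287158e+01,
        1.25071869e-02,  2.57994587e-03,  1.81084800e-05]), 'tcp_pos': array([0.26829844, 0.61938216, 0.23128952]), 'orientation': array([-4.26514639e-06,  2.02973848e-01,  9.79184159e-01, -1.38426046e-05]), 'force': array([ 0.07644582, -0.28615003,  0.16052596]), 'torque': array([-0.01560148, -0.00656264,  0.00607893]), 'gripper_force': 0.0, 'opening': 0.08533207637847529}
```

View pics/scene0.png

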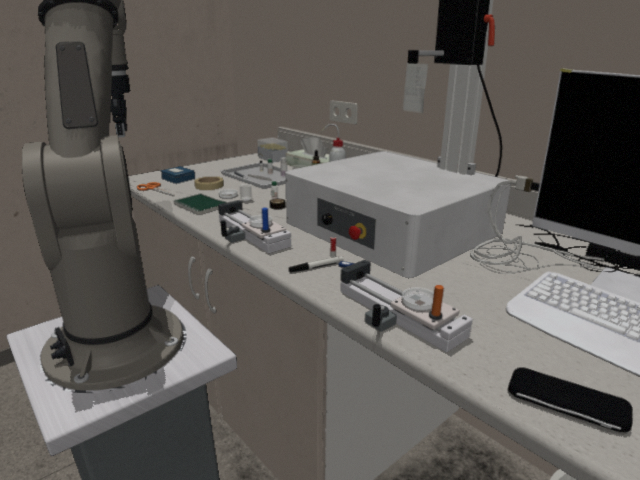

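View pics/top0.png

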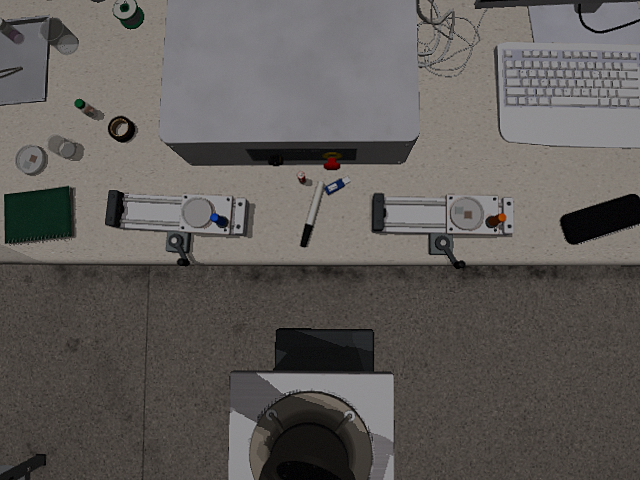

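Both views agree: orange track on the right (top px ~(375..515, 215), post (497,218), lever grip (461,265)), blue track on the left. The track's +y is roughly world +y. Next I'll measure the yaw, the post and the height of the box.

```bash
cat >> h.py <<'E'
def depro(u,v,z,cam):
    c=cams.calibration(cam); K=np.array([[c["fx"],0,c["cx"]],[0,c["fy"],c["cy"]],[0,0,1]],float)
    s=cv2.undistortPoints(np.array([[[u,v]]],float),K,np.array([c["k1"],0,0,0.])).ravel()
    return w(np.array([s[0],s[1],1])*z,cam)
E
python3 - <<'E'
from h import *
im,d=cams.camera("top")
for u,v in [(377,213),(508,203),(508,217),(508,230),(497,218),(290,60),(300,130),(400,130),(440,243)]: print((u,v),depro(u,v,d[v,u],"top").round(4))
hsv=cv2.cvtColor(im,cv2.COLOR_BGR2HSV)
m=cv2.inRange(hsv,(3,170,110),(18,255,255)); m[:,:470]=0; m[:,530:]=0
v,u=np.nonzero(m); P=np.array([depro(a,b,d[b,a],"top") for a,b in zip(u,v)]); print(len(P)); T=P[P[:,2]>.095]; print(len(T),T.mean(0),P.min(0),P.max(0))
# deck pixels of track/shuttle: yaw
vv,uu=np.mgrid[185:245,365:520]; Q=np.array([depro(a,b,d[b,a],"top") for a,b in zip(uu.ravel(),vv.ravel())])
S=Q[(Q[:,2]>.015)&(Q[:,2]<.062)&(Q[:,0]>.415)]
r=cv2.minAreaRect((S[:,:2]*1000).astype(np.float32)); print(r)
for q in (kinematics.inverse_kinematics(p,[0,0,1,0]) for p in ([.44,-.38,.2],[.44,-.38,.06],[.36,-.31,.05])): print(q)
E
```

```text
(377, 213) [ 0.4554 -0.1239  0.0527]
(508, 203) [ 0.4769 -0.3754  0.0412]
(508, 217) [ 0.4501 -0.3748  0.0395]
(508, 230) [ 0.4252 -0.374   0.0389]
(497, 218) [ 0.4384 -0.3327  0.0998]
(290, 60) [0.7075 0.0326 0.1581]
(300, 130) [0.5813 0.0138 0.1546]
(400, 130) [ 0.5797 -0.1556  0.1565]
(440, 243) [ 0.4007 -0.2445  0.0351]
44
43 [ 0.43679308 -0.33371952  0.12083306] [ 0.3082384  -0.3672925   0.02382978] [ 0.46053677 -0.053292    0.90613209]Traceback (most recent call last):
  File "<stdin>", line 8, in <module>
  File "h.py", line 17, in depro
    return w(np.array([s[0],s[1],1])*z,cam)
  File "h.py", line 4, in w
    c=cams.calibration(cam); R=cv2.Rodrigues(np.array(c["rvec"],float))[0]
ValueError: time passes only in moves, steps and waits
```

Run:
```python
from h import *
D=[0,0,1,0]
st=lambda:(lambda s:print(round(s["time"],2),s["tcp_pos"].round(4),s["force"].round(1),round(s["opening"],4)))(monitor.get_state())
env.movel([.30,.55,.36],velocity=.2); 
env.reach([.44,-.39,.30],D); st()
env.grip(0); st()
env.movel([.437,-.39,.066],velocity=.15); st()
print(env.movel([.4375,-.33,.066],velocity=.03,stop_force=8)); st()
env.dwell(.3); st()
cams.camera("top"); marks("top",["orange_shuttle","orange_lever_tip"])
```

```text
4.78 [ 0.4407 -0.3892  0.3001] [0.3 0.1 0.7] 0.0856
5.54 [ 0.44 -0.39  0.3 ] [ 0.5  0.5 -1.4] 0.0003
7.25 [ 0.4375 -0.3904  0.0668] [-0.2 -0.4 -0. ] 0.0003
False
9.4 [ 0.4375 -0.33    0.066 ] [ 1.2 -1.8  0.5] 0.0
9.7 [ 0.4375 -0.3301  0.066 ] [ 1.3 -1.1  0.5] -0.0001
top orange_shuttle 0.93 [ 0.4567 -0.2694  0.0326] [452. 214.]
top orange_lever_tip 0.62 [ 0.3608 -0.2759  0.0694] [462. 263.]
```

It moved about 30 mm, past the 12 mm lock limit, so the shuttle is free and I'll keep pushing.

Run:
```python
from h import *
st=lambda:(lambda s:print(round(s["time"],2),s["tcp_pos"].round(4),s["force"].round(1)))(monitor.get_state())
print(env.movel([.440,-.225,.066],velocity=.04,stop_force=10)); st()
env.dwell(.2); st()
p=monitor.get_state()["tcp_pos"]
env.movel([p[0],p[1]-.03,.066],velocity=.08)
env.movel([p[0],p[1]-.05,.25],velocity=.15); st()
im,_=cams.camera("top"); cv2.imwrite("pics/top1.png",im); marks("top",["orange_track","orange_shuttle","blue_shuttle"])
im,_=cams.camera("scene"); cv2.imwrite("pics/scene1.png",im); marks("scene",["orange_shuttle","orange_track","blue_shuttle"])
```

```text
True
11.68 [ 0.439  -0.2495  0.066 ] [ 0.6 -1.7  2.5]
11.88 [ 0.439  -0.2495  0.0659] [ 0.7 -1.9  1.6]
13.78 [ 0.4385 -0.2991  0.2491] [ 0.2 -0.1  0.7]
top orange_track 0.83 [ 4.546e-01 -2.539e-01 -3.000e-04] [440. 218.]
top orange_shuttle 0.64 [ 0.4559 -0.1894  0.0352] [411. 214.]
scene orange_shuttle 0.7 [ 0.4626 -0.1919  0.0297] [379. 286.]
scene orange_track 0.82 [ 0.4576 -0.2529  0.0016] [400. 312.]
scene orange_track 0.54 [0.4586 0.2071 0.0308] [263. 229.]
scene blue_shuttle 0.68 [0.4565 0.209  0.0286] [262. 230.]
```

View pics/scene1.png

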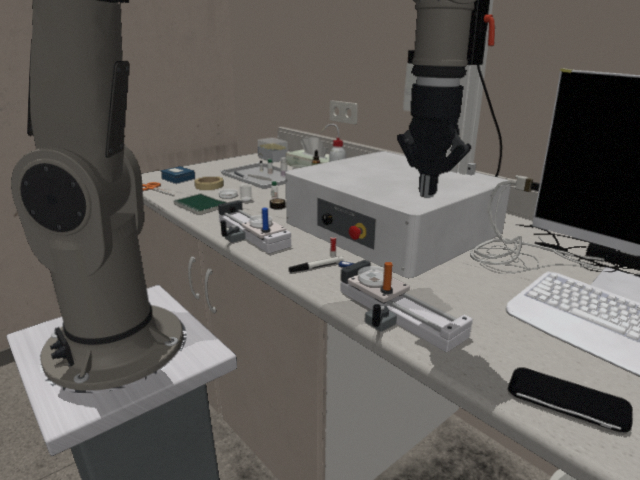

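The shuttle, with its orange post now at px (387,277), sits against the dark bumper end. The blue shuttle (265,220) has not moved, and the arm is clear.

```bash
python3 -c "
from h import *
print(env.job_done())"
```

```text
the job is handed in; nothing more can be done
None
```

I pushed the orange shuttle fully home against its bumper and handed the job in; it was free on the first push, so I never touched the lever, and the blue shuttle stayed where it was.

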